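Load the drill jig and lock it

ROBOT

A 6-joint arm with a two-finger parallel gripper is mounted at the origin on a cart in front of the work surface, level with it; the furniture and walls round the work are solid. World frame = base frame: x ahead of the robot, y to its left, z up, the work surface at z = 0. Lengths are in m, angles in rad, forces in N, time in s.
With the tool pointing down it reaches from about 0.25 to 0.8 m from the base axis. Payload 3.9 kg.
Tool frame: the origin (TCP) lies where the fingers leave the gripper's body, on its centre line; the fingertips stand 73 mm ahead of it and the grasp point (between the pads) lies 54 mm ahead of it; z points along the fingers, y is the line along which they close (so a half turn about z gives the same grasp; the last joint's range is limited). The gripper opens to 85 mm and grips with 20 to 120 N. Pads are 22 mm wide; open, the fingers measure 114 mm over their backs; the gripper's body (76 mm by 85 mm) begins 54 mm behind the grasp point. The pads swing forward as they close: fully open they stand 13 mm farther back than shut.
Start: joints at [-1.261, 0.26, -0.138, 1.173, 0, 1.571], TCP at [0.16, -0.5, 0.304] pointing down, gripper open.
Joint ranges: [-2.78, 2.78], [-0.83, 1.72], [-1.28, 1.37], [-1.9, 2.12], [-1.57, 1.48], [-3.14, 3.14]. Speed limits (rad/s): [2.57, 2.57, 3.14, 3.14, 3.14, 3.14].

INTERFACE

Orientations are given as a unit quaternion [x, y, z, w].
In Python, from rig import arm, eyes, ticket gives the robot as it stands.
- The arm moves only by the tool apply_moves, never from a script. Its argument "series" is a list that holds one entry, the list of rows, each a list of 5 numbers: the opening, from -1 (shut) to 1 (fully open), so that 0 is half open, then the shift along the tool's x, y, z in mm, then the turn about the tool's z in degrees. In form: [[[fingers, x, y, z, spin], ...]]. A call has 1 to 20 rows; each row shifts and turns the commanded pose from where the row before left it, along the tool's axes as they then stand; what a row does not reach is not made up. A row lasts 1/10 s, in which the tool goes at most 50 mm and 8.59 degrees, less where a joint would pass 70% of its speed; a pose out of reach is approached as far as the arm can. A call is refused whole if a number of a shift passes 50 or a number of a turn 8.59, either way. A call with a gripper value outside its range is refused whole. The fingers move at their own pace and stop on an object; "grip_force" is the grip in N (left out, the last holds). Time passes only in rows, so rows that do not move let the fingers close. It gives the time, the measured TCP pose, the force, the opening and the grip force at its end, in the units of the state.
- arm.get_state(): the state, without advancing time (a new reading comes with each control period).
- eyes.read_camera(name): name is "scene" or "top" or "wrist"; returns the picture (400x640x3 uint8, red, green, blue); there is no depth.
- eyes.camera_info(name): a dict with "camera_matrix" (3x3 intrinsics, pixels), "position" and "attitude" of the camera in the world; the wrist camera has in their place "T_tool_cam" (4x4, takes a point from camera to tool coordinates, whose origin is the TCP and whose axes are the flange's). Camera axes: x right, y up, looking along -z (the intrinsics and any distortion apply to the point x, -y, -z); pixel columns grow to the right and rows downward; lengths in m; the calibration is good to about 2 mm. A picture is of the moment at which its call begins: read the wrist's pose just before it. camera_info takes no time and is no camera call.
- ticket.close_job(): hands the job in; it is judged then, once.
The state is a dict: "clock": time; "joints": joint angles; "joint_velocities": joint speeds; "joint_efforts": joint torques, N m; "tcp_pos": TCP position; "ee_rot": TCP orientation; "wrist_force": force on the tool from outside, world axes, zero at the start; "moment": the same for the moment, N m; "opening": finger opening in m; "finger_force": force on a finger pad.
Only numpy, scipy, OpenCV 4.12 (cv2) and the standard library are available. Lean on these libraries where they do the work, as an engineer would, in place of code of your own. Each camera call takes 0.05 s, during which the arm holds its last target. There are 200 camera calls.

TASK

Get the drill jig ready for the drill: lay the smaller of the two timber blocks flat in the nest between its locators, then swing the half-open hinged leaf fully down over it, and last turn the latch at the front fully home over the leaf. Let go of everything at the end, and leave the bigger timber block and the V-block where they are.

Things in the scene. Friction and masses are not known exactly. Their poses are not given: they have to be found in the camera images.
- jig: Drill jig fixed to the table: dark steel base plate 235 x 130 mm, 12 mm thick; origin at table height under the centre of the nest. Its x points from the latch (front, nearest the robot) to the hinge (back), y to the left, z up; the plate reaches from x = -127 to +107 mm. Two round rests, up to 42 mm over the table, stand at x = -72, y = +-26 mm.
- nest (a point): Centre of the nest's floor, 12 mm over the table; axes as the jig's. The nest is 81 mm long (x), 46 mm wide, for a block 75 x 40 mm, long side along x. Low locators, 10 mm high, bound it: end stops (|x| = 40 to 49, |y| under 15 mm) and corner cheeks (|x| = 29 to 39, |y| = 23 to 31 mm). The middle of its long sides is open for fingers.
- leaf (a joint): Angle (rad) of the aluminium leaf, a plate 66 mm wide, 8 mm thick, with two drill bushes. 0 = shut and level, its top 50 mm over the table, 2 mm clear of a 28 mm block in the nest; grows as it opens upward, to its stop at 1.17. The hinge is stiff: it stays where it is left, and about 3 N at the free edge moves it. Push it down on its outer face.
- leaf_hinge (a point): Middle of the leaf's hinge pin, which lies along jig y at x = +75, z = 46 mm (mid-thickness of the leaf).
- leaf_edge (a point): Middle of the leaf's free edge, on the upper (outer) face, 165 mm from the pin. At the start the leaf is about 1.1 rad open and leans forward over the nest, so a gripper that points straight down does not fit in under it; one leaned back over the front of the jig by about 25 to 40 degrees does.
- latch (a joint): Angle (rad) of the steel swing latch on a post at jig x = -107, y = 0, turning about the vertical. 0 = swung out, its 47 mm arm pointing left, 80 degrees from jig +x towards +y, clear of the leaf; grows clockwise seen from above; at its stop, 1.40, the arm lies along jig +x over the leaf. Stays where it is left; friction 0.06 N m.
- latch_grip (a point): On the latch's axis, 79 mm over the table: middle of the upper part of its upright grip bar, 10 mm thick, 44 mm long (along the arm), reaching from 59 to 83 mm over the table.
- small_block: The block to be drilled: plain sawn timber, 40 x 75 x 28 mm (own x, y, z), lying flat on the table; origin at the centre of its underside. About 0.05 kg. Either way round is good.
- large_block: The other timber block, 50 x 90 x 40 mm (own x, y, z), too big for the nest; origin at the centre of its underside. To be left alone.
- v_block: Grey steel V-block 50 x 50 x 34 mm, origin at the centre of its underside. To be left alone.
Things that resemble listed ones, but are neither listed nor needed, are in the scene too. What is shaped like the small_block but turquoise is not meant.

How it is judged:
By the outcome, as a careful person would: the job done as asked, in the order asked, and still so for the second after the job is handed in, with the robot touching nothing.
It also fails if it takes over 64 s, if anything falls off the work surface, if the arm or the gripper's body presses on something with over 40 N, if the wrist force passes 120 N, or if a joint passes its speed limit or range.

## Working session

There is one attempt and no reset: what is moved stays moved. The work goes in short steps, Python scripts to look and compute and a tool call to move; the robot and the scene stay as the last step left them, time stands still between calls to the robot, and variables do not carry over. Pictures are saved under pics/ and viewed, at most 10 in all, crops included, and the job is handed in when it is done.

Besides the shell and the picture viewer there is one more tool, called after ">>>" as name([rows], argument=value, ...), one row to a line, values as JSON. apply_moves: Moves the arm, as the interface text tells. Its arguments: {"type":"object","properties":{"series":{"type":"array"},"grip_force":{"type":"number"}},"required":["series"]}

```bash
mkdir -p pics; ls
python3 - <<'E'
from rig import arm, eyes, ticket
import cv2,numpy as np
s=arm.get_state(); print(s)
for n in("scene","top","wrist"):
    print(n,eyes.camera_info(n))
for n in("scene","top"):
    cv2.imwrite(f"pics/{n}0.png",eyes.read_camera(n)[:,:,::-1])
E
```

```text
pics
{'clock': 0.0, 'joints': array([-1.26100317e+00,  2.60652510e-01, -1.39394960e-01,  1.17269268e+00,
       -2.83168023e-05,  1.57078511e+00]), 'joint_velocities': array([ 0.00111201, -0.00033516,  0.00033418, -0.00197038, -0.00106479,
        0.00102617]), 'joint_efforts': array([ 3.66283275e-04, -4.05679822e+01,  2.53922367e+01,  1.87600561e-02,
        7.59205136e-05,  2.89856539e-07]), 'tcp_pos': array([ 0.15987794, -0.49948636,  0.30307149]), 'ee_rot': array([ 9.88026158e-01,  1.54283398e-01, -1.63928149e-04, -9.58092894e-04]), 'wrist_force': array([-0.47756231, -0.96246628,  0.06504459]), 'moment': array([-0.00710409,  0.01921343,  0.0135604 ]), 'finger_force': 0.0, 'opening': 0.08509761393594772}
scene {'camera_matrix': array([[401.93157815,   0.        , 317.65220246],
       [  0.        , 401.93157815, 203.36455252],
       [  0.        ,   0.        ,   1.        ]]), 'position': array([ 0.208852  , -0.81485821,  0.56962453]), 'attitude': array([ 0.4340453 , -0.1242672 , -0.22981066,  0.86217713])}
top {'camera_matrix': array([[503.96662248,   0.        , 313.28359449],
       [  0.        , 503.96662248, 195.5344377 ],
       [  0.        ,   0.        ,   1.        ]]), 'position': array([ 0.4253124 , -0.20046927,  1.15354241]), 'attitude': array([ 0.04504318, -0.04849655, -0.69896763,  0.71208388])}
wrist {'camera_matrix': array([[282.2693986 ,   0.        , 329.08416178],
       [  0.        , 282.2693986 , 197.96881212],
       [  0.        ,   0.        ,   1.        ]]), 'T_tool_cam': array([[ 2.79891961e-04,  9.59437462e-01,  2.81921405e-01,
         7.24964710e-02],
       [ 9.99999834e-01, -1.26765128e-04, -5.61392995e-04,
        -5.34514332e-06],
       [-5.02883667e-04,  2.81921516e-01, -9.59437338e-01,
        -7.06392878e-02],
       [ 0.00000000e+00,  0.00000000e+00,  0.00000000e+00,
         1.00000000e+00]])}
```

View pics/top0.png

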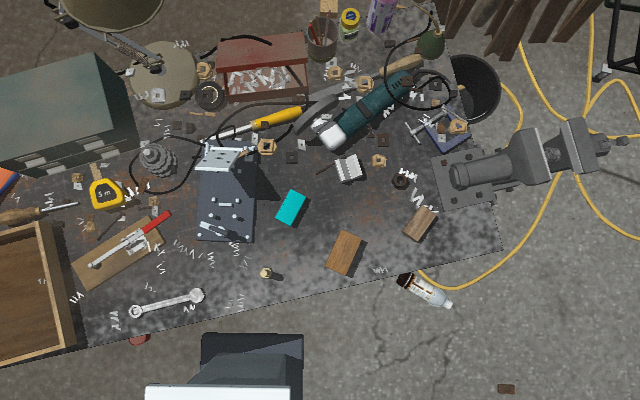

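View pics/scene0.png

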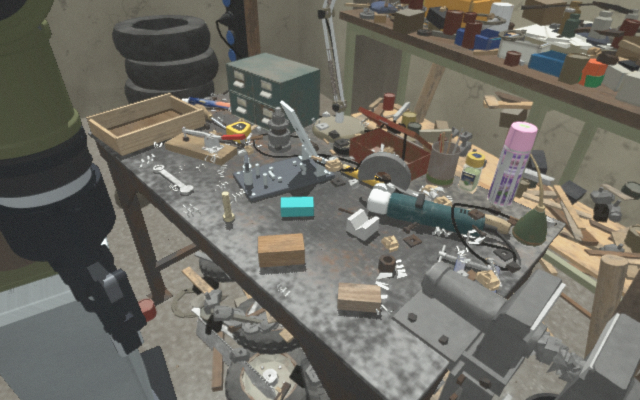

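The top view shows the jig at about (225,195), with the leaf up at (218,158) and the latch at (208,226). The candidates are wood at (345,252), wood at (420,222) and turquoise at (291,207). The turquoise one is excluded. (420,222) looks like the smaller timber block, so I'll measure it and enlarge.

```bash
cat > h.py <<'E'
from rig import arm, eyes, ticket
import cv2,numpy as np
from scipy.spatial.transform import Rotation as R
def cam(n,s=None):
    i=eyes.camera_info(n);K=i["camera_matrix"]
    if n=="wrist":
        T=np.eye(4);T[:3,:3]=R.from_quat(s["ee_rot"]).as_matrix();T[:3,3]=s["tcp_pos"];T=T@i["T_tool_cam"];return K,T[:3,:3],T[:3,3]
    return K,R.from_quat(i["attitude"]).as_matrix(),i["position"]
def ray(c,uv):
    K,Rm,p=c;d=np.linalg.inv(K)@[uv[0],uv[1],1];return Rm@(d*[1,-1,-1])
def onz(c,uv,z):
    d=ray(c,uv);return c[2]+d*(z-c[2][2])/d[2]
def proj(c,P):
    K,Rm,p=c;q=(Rm.T@(np.asarray(P)-p))*[1,-1,-1];q=K@q;return q[:2]/q[2]
def two(c1,u1,c2,u2):
    a,b=ray(c1,u1),ray(c2,u2);t=np.linalg.lstsq(np.c_[a,-b],c2[2]-c1[2],rcond=None)[0]
    P,Q=c1[2]+a*t[0],c2[2]+b*t[1];return (P+Q)/2,np.linalg.norm(P-Q)
E
python3 - <<'E'
from h import *
im=cv2.imread("pics/top0.png");c=cam("top")
hsv=cv2.cvtColor(im,cv2.COLOR_BGR2HSV)
m=((hsv[...,0]<22)&(hsv[...,1]>75)&(hsv[...,2]>60)).astype(np.uint8)*255
m=cv2.morphologyEx(m,cv2.MORPH_OPEN,np.ones((3,3)))
for ctr in cv2.findContours(m,0,2)[0]:
    r=cv2.minAreaRect(ctr);u,v=r[0]
    if 310<u<450 and 195<v<280 and cv2.contourArea(ctr)>150:
        for z in(.028,.04):
            b=np.array([onz(c,q,z) for q in cv2.boxPoints(r)]);print(r,z,b[:,:2].round(3).tolist(),np.linalg.norm(np.diff(b,axis=0),axis=1).round(3),b.mean(0).round(3))
cr=im[135:285,165:265]; a=cv2.resize(cr,(400,600),interpolation=cv2.INTER_CUBIC)
b=cv2.resize(im[195:283,320:445],(400,282),interpolation=cv2.INTER_CUBIC)
s=cv2.imread("pics/scene0.png");d=cv2.resize(s[90:215,220:378],(400,318),interpolation=cv2.INTER_CUBIC)
cv2.imwrite("pics/crop1.png",np.hstack([a,np.vstack([b,d])]))
E
```

```text
((343.0623474121094, 252.02806091308594), (23.390785217285156, 40.945274353027344), 24.227745056152344) 0.028 [[0.419, -0.231], [0.502, -0.267], [0.481, -0.315], [0.399, -0.279]] [0.091 0.052 0.091] [ 0.45  -0.273  0.028]
((343.0623474121094, 252.02806091308594), (23.390785217285156, 40.945274353027344), 24.227745056152344) 0.04 [[0.419, -0.231], [0.501, -0.267], [0.481, -0.314], [0.399, -0.278]] [0.09  0.051 0.09 ] [ 0.45  -0.272  0.04 ]
((421.2691955566406, 224.3461456298828), (12.480753898620605, 33.00465774536133), 33.690067291259766) 0.028 [[0.491, -0.415], [0.554, -0.457], [0.538, -0.48], [0.476, -0.438]] [0.075 0.028 0.075] [ 0.515 -0.448  0.028]
((421.2691955566406, 224.3461456298828), (12.480753898620605, 33.00465774536133), 33.690067291259766) 0.04 [[0.49, -0.413], [0.552, -0.454], [0.537, -0.477], [0.476, -0.436]] [0.074 0.027 0.074] [ 0.514 -0.445  0.04 ]
```

View pics/crop1.png

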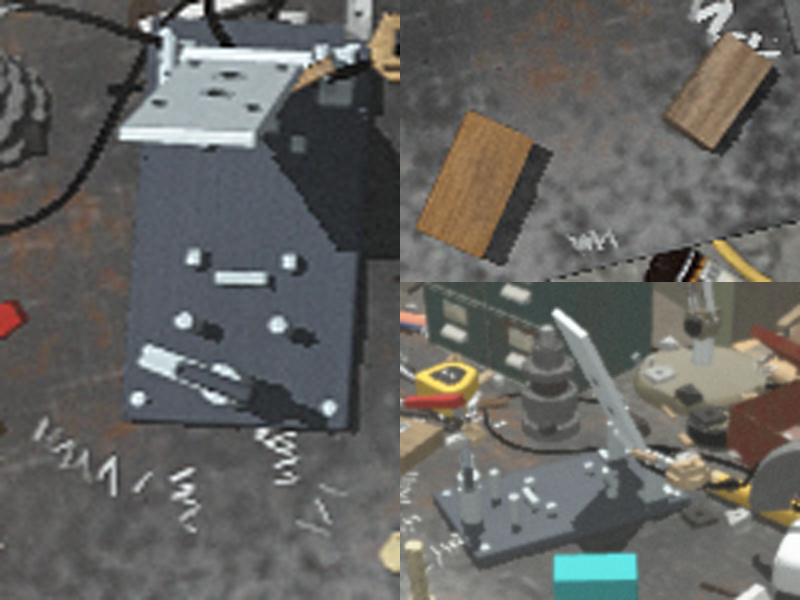

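The crop shows the small block: plain grain, left about 75 x 40 mm, with corners at top px (422,205), (437,216), (419,242), (402,231). The other timber block measures 91 x 52 mm, so it is the large one. The jig shows rests at (211,215) and (234,216), front cheeks at (213,199) and (237,200), an end stop at (225,204), and the latch arm pointing left. Next I'll compute the poses.

Run:
```python
from h import *
from scipy.optimize import least_squares
c=cam("top");sc=cam("scene")
o=np.array([165,135])
F=[((-72,26,42),(183,320)),((-72,-26,42),(278,323)),((-34,27,22),(194,256)),((-34,-27,22),(290,260)),((-44.5,0,22),(241,274)),((34,-27,22),(299,142)),((-127,65,12),(123,420)),((-127,-65,12),(351,430))]
P=np.array([f[0] for f in F])/1000;U=np.array([f[1] for f in F])/4+o-.4
W=np.array([onz(c,u,p[2]) for u,p in zip(U,P)])
f=lambda q:((R.from_euler('z',q[2]).as_matrix()[:2,:2]@P[:,:2].T).T+q[:2]-W[:,:2]).ravel()
s=least_squares(f,[.55,0,0],loss='soft_l1',f_scale=.002);print(s.x,(f(s.x).reshape(-1,2)*1000).round(1))
im=cv2.imread("pics/top0.png");hsv=cv2.cvtColor(im,cv2.COLOR_BGR2HSV)
x0,y0=395,198;sub=hsv[y0:250,x0:445]
m=((sub[...,0]<25)&(sub[...,1]>45)&(sub[...,2]>75)).astype(np.uint8)*255
m=cv2.morphologyEx(cv2.morphologyEx(m,cv2.MORPH_CLOSE,np.ones((3,3))),cv2.MORPH_OPEN,np.ones((5,5)))
ct=max(cv2.findContours(m,0,2)[0],key=cv2.contourArea);r=cv2.minAreaRect(ct)
for bx in (cv2.boxPoints(r)+[x0,y0],np.array([(728,32),(776,68),(716,152),(664,116)])/3.2+np.array([320-125,195])-.3):
    b=np.array([onz(c,q,.028) for q in bx]);e=np.diff(b,axis=0);k=np.linalg.norm(e,axis=1)
    i=k.argmax();print(bx.round(1).tolist(),k.round(4),b.mean(0).round(4),np.degrees(np.arctan2(e[i,1],e[i,0])))
st=arm.get_state();print(R.from_quat(st["ee_rot"]).as_matrix().round(3))
# leaf edge check
J=s.x;Rj=R.from_euler('z',J[2]).as_matrix()
for th in(1.0,1.05,1.1,1.15):
    n=np.array([-np.cos(th),0,np.sin(th)]);up=np.array([np.sin(th),0,np.cos(th)])
    for y in(.033,-.033):
        p=np.array([.075,y,.046])+n*.165+up*.004
        print(th,y,p.round(3),proj(c,Rj@p+[*J[:2],0]).round(1),proj(sc,Rj@p+[*J[:2],0]).round(1))
```

```text
[ 0.5980699  -0.00647202 -0.02087354] [[ 0.1 -1.2]
 [-0.3 -0.7]
 [-0.1 -0.4]
 [ 0.  -0.1]
 [-1.4 -0.3]
 [ 0.2  1. ]
 [ 0.4  1.7]
 [ 0.9  0.4]]
[[401.3, 230.6], [420.8, 203.3], [436.5, 214.5], [417.0, 241.8]] [0.0765 0.0429 0.0763] [ 0.5188 -0.4423  0.028 ] -35.393847293886054
[[422.2, 204.7], [437.2, 216.0], [418.4, 242.2], [402.2, 231.0]] [0.0416 0.0732 0.0436] [ 0.5168 -0.4448  0.028 ] 144.35124855302865
[[ 0.952  0.305 -0.001]
 [ 0.305 -0.952  0.002]
 [-0.    -0.002 -1.   ]]
1.0 0.033 [-0.011  0.033  0.187] [194.8 176. ] [274.9 104.8]
1.0 -0.033 [-0.011 -0.033  0.187] [228.8 177.3] [286.8 115. ]
1.05 0.033 [-0.004  0.033  0.191] [194.6 172. ] [277.6 102.6]
1.05 -0.033 [-0.004 -0.033  0.191] [228.6 173.3] [289.6 112.7]
1.1 0.033 [0.004 0.033 0.195] [194.4 167.9] [280.3 100.6]
1.1 -0.033 [ 0.004 -0.033  0.195] [228.6 169.2] [292.4 110.5]
1.15 0.033 [0.011 0.033 0.198] [194.3 163.7] [283.1  98.7]
1.15 -0.033 [ 0.011 -0.033  0.198] [228.5 165.1] [295.4 108.5]
```

Jig: (0.598, -0.0065), yaw -1.2°. Leaf: about 1.1 rad. Small block: (0.518, -0.4435), long axis at -35.5°.

The moves can't lean the tool. I'll grip the block by its front end, with the camera and body facing the robot, so the body stays in front of the leaf's edge.

>>> apply_moves([
  [[0.3,28,2.2,0,0],[0.3,28,2.2,0,0],[0.3,28,2.2,0,0],[0.3,28,2.2,0,0],[0.3,28,2.2,0,0],[0.3,28,2.2,0,0],[0.3,28,2.2,0,0],[0.3,28,2.2,0,0],[0.3,28,2.2,0,0],[0.3,28,2.2,0,0],[0.3,28,2.2,0,0],[0.3,28,2.2,0,0],[0.3,0,0,0,-8.4],[0.3,0,0,0,-8.4],[0.3,0,0,0,-8.4],[0.3,0,0,0,-8.4],[0.3,0,0,0,-8.4],[0.3,0,0,0,-8.4],[0.3,0,0,0,-8.4],[0.3,0,0,0,-8.4]],
])

```text
clock: 2.1
tcp_pos: [0.4879, -0.4225, 0.3032]
ee_rot: [0.736, 0.677, -0.0, -0.001]
wrist_force: [-0.2, -0.2, -0.9]
opening: 0.0557
finger_force: 0.0
```

>>> apply_moves([
  [[0.3,0,0,15,-8.5],[0.3,0,0,15,-8.5],[0.3,0,0,15,-8.5],[0.3,0,0,15,-8.5],[0.3,0,0,15,-8.5],[0.3,0,0,15,-8.5],[0.3,0,0,15,-8.5],[0.3,0,0,15,0],[0.3,0,0,0,0],[0.3,0,0,0,0]],
])

```text
clock: 3.1
tcp_pos: [0.4878, -0.4225, 0.1835]
ee_rot: [0.305, 0.952, 0.0, -0.001]
wrist_force: [0.2, 0.3, -0.3]
opening: 0.0555
finger_force: 0.0
```

Run:
```python
from h import *
s=arm.get_state();T=R.from_quat(s["ee_rot"]).as_matrix()
print(s["clock"],s["joints"].round(3),s["tcp_pos"].round(4),np.degrees(np.arctan2(T[1,0],T[0,0])),s["opening"])
cv2.imwrite("pics/w1.png",eyes.read_camera("wrist")[:,:,::-1])
c=cam("wrist",s)
for x,y in((37.5,20),(37.5,-20),(-37.5,20),(-37.5,-20)):
    p=R.from_euler('z',-35.5,degrees=True).apply([x/1e3,y/1e3,.028])+[.518,-.4435,0];print(proj(c,p).round(1))
```

```text
3.1 [-0.714  0.531 -0.033  1.008  0.    -0.093] [ 0.4878 -0.4225  0.1835] 144.435278786806 0.05548558877149875
[350.8 281.1]
[307.  281.1]
[352.7 202.7]
[305.  202.7]
```

View pics/w1.png

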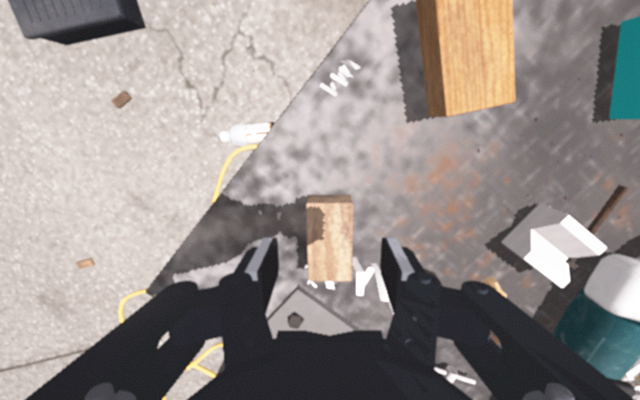

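The wrist view shows the block's top face at (306–352, 204–281), matching the prediction within about 1 px. I'll descend and feel for the table with the fingertips.

>>> apply_moves([
  [[0.3,0,0,19,0],[0.3,0,0,19,0],[0.3,0,0,19,0],[0.3,0,0,19,0],[0.3,0,0,19,0],[0.3,0,0,3,0],[0.3,0,0,3,0],[0.3,0,0,2,0],[0.3,0,0,0,0]],
])

```text
clock: 4.05
tcp_pos: [0.4886, -0.4232, 0.0819]
ee_rot: [0.305, 0.952, -0.0, 0.001]
wrist_force: [0.3, -0.6, 0.4]
opening: 0.0554
finger_force: 0.0
```

>>> apply_moves([
  [[0.3,0,0,2,0],[0.3,0,0,2,0],[0.3,0,0,2,0],[0.3,0,0,0,0]],
])

```text
clock: 4.45
tcp_pos: [0.4879, -0.4225, 0.0746]
ee_rot: [0.305, 0.952, 0.0, -0.0]
wrist_force: [0.4, -0.3, 0.6]
opening: 0.0553
finger_force: 0.0
```

>>> apply_moves([
  [[0.3,0,0,2,0],[0.3,0,0,2,0],[0.3,0,0,0,0]],
])

```text
clock: 4.75
tcp_pos: [0.4879, -0.4225, 0.0705]
ee_rot: [0.305, 0.952, 0.0, -0.0]
wrist_force: [-0.6, 0.3, 0.8]
opening: 0.0555
finger_force: 0.0
```

>>> apply_moves([
  [[0.3,0,0,2,0],[0.3,0,0,0,0]],
])

```text
clock: 4.95
tcp_pos: [0.4881, -0.4227, 0.0687]
ee_rot: [0.305, 0.952, 0.0, -0.0]
wrist_force: [-0.2, -0.2, 0.6]
opening: 0.0555
finger_force: 0.0
```

>>> apply_moves([
  [[0.3,0,0,2,0],[0.3,0,0,0,0]],
])

```text
clock: 5.15
tcp_pos: [0.4881, -0.4228, 0.0685]
ee_rot: [0.305, 0.952, -0.0, 0.0]
wrist_force: [-1.6, 2.2, 8.9]
opening: 0.0555
finger_force: 4.6
```

>>> apply_moves([
  [[0.3,0,0,-8,0],[0.3,0,0,-8,0],[-0.3,0,0,0,0],[-0.3,0,0,0,0],[-0.3,0,0,0,0],[-0.3,0,0,0,0],[-0.3,0,0,0,0],[-0.3,0,0,0,0]],
], grip_force=50)

```text
clock: 5.95
tcp_pos: [0.489, -0.4234, 0.0845]
ee_rot: [0.305, 0.952, -0.001, 0.001]
wrist_force: [-0.3, 0.2, 8.0]
opening: 0.0385
finger_force: 51.1
```

>>> apply_moves([
  [[-0.3,0,0,-10,0],[-0.3,0,0,-20,0],[-0.3,0,0,-30,0],[-0.3,0,0,-30,0],[-0.3,0,0,-30,0],[-0.3,0,0,-10,0],[-0.3,0,0,0,0]],
])

```text
clock: 6.65
tcp_pos: [0.4888, -0.4233, 0.2145]
ee_rot: [0.305, 0.952, -0.001, 0.002]
wrist_force: [-0.6, -1.0, -0.5]
opening: 0.0386
finger_force: 50.3
```

Run:
```python
from h import *
s=arm.get_state();T=R.from_quat(s["ee_rot"]).as_matrix()
print(s["clock"],s["tcp_pos"].round(4),T.round(3).tolist(),s["opening"])
J=np.array([.598,-.0065]);a=-.021;tgt=J+[np.cos(a)*-.110,np.sin(a)*-.110]
print(tgt, T.T@np.r_[tgt-s["tcp_pos"][:2],0]*1000)
```

```text
6.65 [ 0.4888 -0.4233  0.2145] [[-0.814, 0.581, 0.003], [0.581, 0.814, -0.002], [-0.003, -0.0, -1.0]] 0.03857765682579873
[ 0.48802425 -0.00419017] [244.34678266 340.54133795  -0.94806896]
```

>>> apply_moves([
  [[-0.3,12,17,0,0],[-0.3,24,34,0,0],[-0.3,24,34,0,0],[-0.3,24,34,0,0],[-0.3,24,34,0,0],[-0.3,24,34,0,0],[-0.3,24,34,0,0],[-0.3,24,34,0,0],[-0.3,24,34,0,0],[-0.3,24,34,0,0],[-0.3,16,17,0,0],[-0.3,0,0,0,-8.58],[-0.3,0,0,0,-8.58],[-0.3,0,0,0,-8.58],[-0.3,0,0,0,-8.58],[-0.3,0,0,0,0],[-0.3,0,0,0,0]],
])

```text
clock: 8.35
tcp_pos: [0.4864, -0.0042, 0.2115]
ee_rot: [0.012, 1.0, -0.0, -0.001]
wrist_force: [-0.3, 0.4, -0.1]
opening: 0.0387
finger_force: 50.4
```

Run:
```python
from h import *
s=arm.get_state();T=R.from_quat(s["ee_rot"]).as_matrix()
print(s["clock"],s["joints"].round(3),s["tcp_pos"].round(4),T.round(3).tolist(),s["opening"])
J=np.array([.598,-.0065]);a=-.021;Rj=R.from_euler('z',a).as_matrix()
print("jig",(Rj.T@(s["tcp_pos"]-[*J,0])*1e3).round(1),np.degrees(np.arctan2(T[1,0],T[0,0])-a)%360)
c=cam("wrist",s)
S=eyes.read_camera("scene")[:,:,::-1];W=eyes.read_camera("wrist")[:,:,::-1]
b=s["tcp_pos"][2]-.0845
for x,y in((0,20),(0,-20),(75,20),(75,-20)):
    p=Rj@np.array([x-1,y,0])/1e3+[s["tcp_pos"][0],s["tcp_pos"][1],b]
    print(proj(cam("scene"),p).round(),proj(cam("scene"),p+[0,0,.028]).round(),proj(c,p).round(1))
cv2.imwrite("pics/mix1.png",np.vstack([cv2.resize(S[20:220,180:400],(0,0),fx=1.5,fy=1.5),np.pad(W[100:400:1,150:480],((0,0),(0,0),(0,0)))[:300,:330]]))
```

```text
8.35 [-0.009  0.257 -0.396  0.92   0.     0.016] [ 0.4864 -0.0042  0.2115] [[-1.0, 0.025, -0.003], [0.025, 1.0, 0.0], [0.003, -0.0, -1.0]] 0.03871768224414667
jig [-111.7   -0.   211.5] 179.79687426903718
[239. 139.] [238. 128.] [362.2 237.2]
[245. 146.] [244. 135.] [295.2 237.4]
[268. 132.] [268. 121.] [358.9 340.1]
[275. 139.] [274. 128.] [299.3 340.2]
```

View pics/mix1.png

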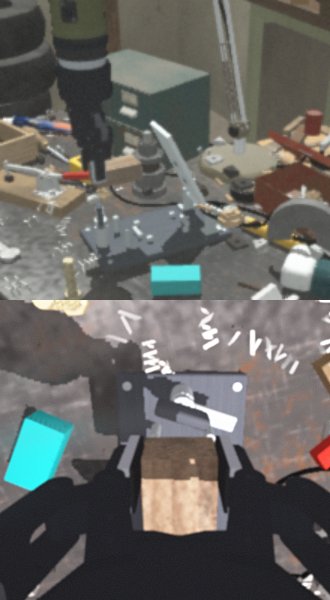

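The mixed view shows the block gripped square: its near-end bottom edge is at wrist (292–367, 238) against a predicted 237. The leaf is clear behind it. I'll check the jig pose against the wrist view at the plate's front corners, seen at about (268,172) and (396,172).

Run:
```python
from h import *
s=arm.get_state();c=cam("wrist",s);Rj=R.from_euler('z',-.021).as_matrix()
W=eyes.read_camera("wrist")[:,:,::-1]
for p in((-127,65,12),(-127,-65,12),(-107,0,83),(-72,26,42),(-72,-26,42)): print(p,proj(c,Rj@np.array(p)/1e3+[.598,-.0065,0]).round(1))
cv2.imwrite("pics/w2.png",cv2.resize(W[150:260,240:420],(0,0),fx=4,fy=4,interpolation=cv2.INTER_CUBIC))
```

```text
(-127, 65, 12) [395.6 174. ]
(-127, -65, 12) [262.4 174.3]
(-107, 0, 83) [329.  219.1]
(-72, 26, 42) [357.1 238.8]
(-72, -26, 42) [301.1 239. ]
```

View pics/w2.png

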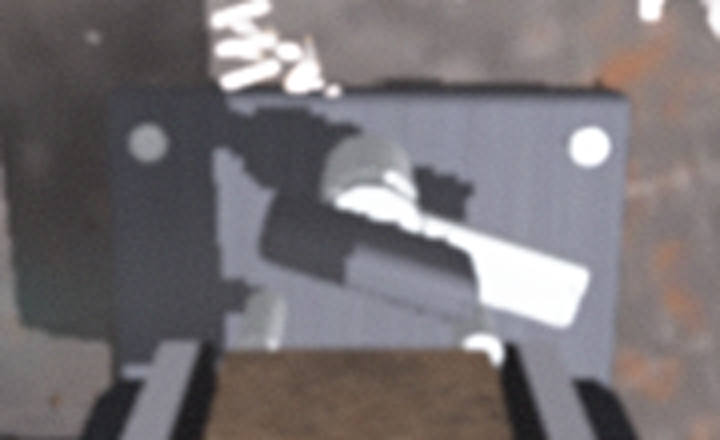

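>>> apply_moves([
  [[-0.3,-10,0.5,10,0],[-0.3,-10,0.5,15,0],[-0.3,-12,0.5,20,0],[-0.3,-12,0,22,-0.8],[-0.3,0,0,0,0],[-0.3,0,0,0,0]],
])

```text
clock: 9.1
tcp_pos: [0.5309, -0.0036, 0.1452]
ee_rot: [0.004, 1.0, 0.0, -0.001]
wrist_force: [-0.5, 0.6, -0.1]
opening: 0.0387
finger_force: 50.5
```

Run:
```python
from h import *
s=arm.get_state();c=cam("wrist",s);Rj=R.from_euler('z',-.021).as_matrix()
T=R.from_quat(s["ee_rot"]).as_matrix()
print("jig",(Rj.T@(s["tcp_pos"]-[.598,-.0065,0])*1e3).round(1),np.degrees(np.arctan2(T[1,0],T[0,0])+.021)%360,s["opening"])
W=eyes.read_camera("wrist")[:,:,::-1]
for p in((-127,65,12),(-127,-65,12),(-120,55,12),(-107,0,83),(-72,26,42),(-72,-26,42)): print(p,proj(c,Rj@np.array(p)/1e3+[.598,-.0065,0]).round(1))
b=s["tcp_pos"]-[0,0,.0845]
for y in(20,-20): print(proj(c,Rj@np.array([-1,y,0])/1e3+b).round(1))
S=eyes.read_camera("scene")[:,:,::-1]
a=cv2.resize(W[60:300,190:460],(800,600)[:1]+(400,)) if 0 else cv2.resize(W[80:280,200:450],(500,400),interpolation=cv2.INTER_CUBIC)
d=cv2.resize(S[70:220,215:330],(300,391),interpolation=cv2.INTER_CUBIC);d=np.pad(d,((0,9),(0,0),(0,0)))
cv2.imwrite("pics/w3.png",np.hstack([a,d]))
```

```text
jig [-67.2   1.4 145.2] 180.7379782732812 0.038709337709563404
(-127, 65, 12) [420. 133.]
(-127, -65, 12) [235.5 130.5]
(-120, 55, 12) [405.  142.8]
(-107, 0, 83) [326.7 182.2]
(-72, 26, 42) [366.2 220.6]
(-72, -26, 42) [287.1 219.6]
[362.2 237.7]
[295.3 236.8]
```

View pics/w3.png

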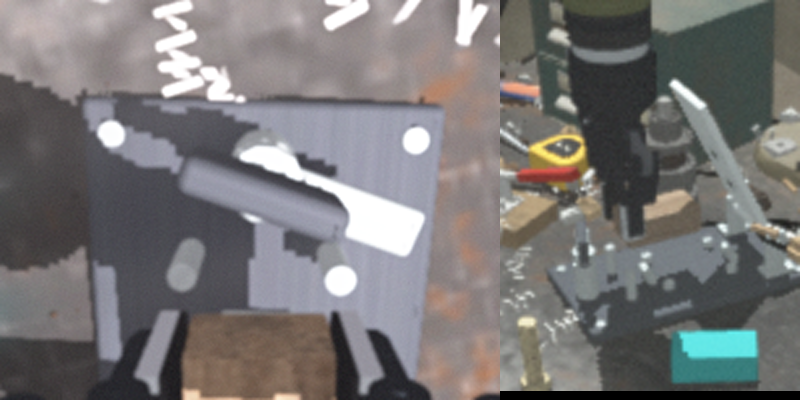

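The view shows the rests at (370,220) and (291,217) against predictions of (366,221) and (287,220), so the jig lies about 1.8 mm further +y and is turned about 1°. The leaf is still clear of the wrist. To keep the wrist off the leaf, I'll set the block down slightly forward, with its front on the end stop, and then push it home with closed fingers.

>>> apply_moves([
  [[-0.3,0,0.4,10,1.2],[-0.3,-7,0,10,0],[-0.3,-7,0,10,0],[-0.3,-7,0,7,0],[-0.3,0,0,0,0],[-0.3,0,0,0,0]],
])

```text
clock: 9.8
tcp_pos: [0.5523, -0.0039, 0.1085]
ee_rot: [0.014, 1.0, 0.0, -0.0]
wrist_force: [-0.4, 0.1, -0.6]
opening: 0.0385
finger_force: 50.5
```

>>> apply_moves([
  [[-0.1,0,0,0,0],[0.0,0,0,0,0],[0.2,0,0,0,0],[0.2,0,0,0,0],[0.2,0,0,0,0]],
])

```text
clock: 10.3
tcp_pos: [0.5524, -0.0039, 0.1092]
ee_rot: [0.014, 1.0, 0.0, 0.0]
wrist_force: [-0.8, -0.3, 0.0]
opening: 0.0509
finger_force: 0.0
```

Run:
```python
from h import *
s=arm.get_state();c=cam("wrist",s);Rj=R.from_euler('z',-.021).as_matrix()
T=R.from_quat(s["ee_rot"]).as_matrix()
print(s["clock"],"jig",(Rj.T@(s["tcp_pos"]-[.598,-.0065,0])*1e3).round(1),np.degrees(np.arctan2(T[1,0],T[0,0])+.021)%360,s["opening"],s["wrist_force"].round(1))
W=eyes.read_camera("wrist")[:,:,::-1];S=eyes.read_camera("scene")[:,:,::-1]
a=cv2.resize(W[130:330,205:455],(500,400),interpolation=cv2.INTER_CUBIC)
d=cv2.resize(S[70:220,215:330],(300,391),interpolation=cv2.INTER_CUBIC);d=np.pad(d,((0,9),(0,0),(0,0)))
cv2.imwrite("pics/w4.png",np.hstack([a,d]))
```

```text
10.3 jig [-45.7   1.7 109.2] 179.57023296149936 0.05093122643938111 [-0.8 -0.3  0. ]
```

View pics/w4.png

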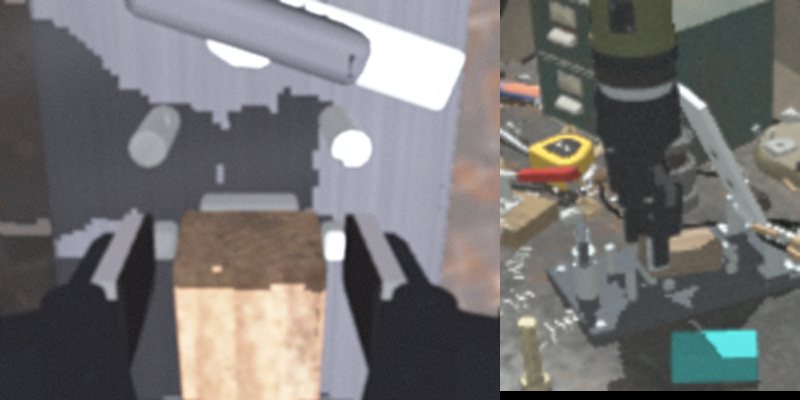

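The view shows the block centred between the cheeks (165 and 335 px in the crop), with its front on the end stop. Now I'll back off, shut the fingers, lower, and push it home.

>>> apply_moves([
  [[0.2,0,0,-15,0],[0.2,0,0,-10,0],[0,12,0,0,0],[-1,11,0,0,0],[-1,0,0,0,0],[-1,0,0,0,0],[-1,0,0,0,0],[-1,0,0,0,0],[-1,0,0,0,0],[-1,0,0,17,0],[-1,0,0,17,0],[-1,0,0,0,0],[-1,0,0,0,0]],
])

```text
clock: 11.7
tcp_pos: [0.5291, -0.0032, 0.0998]
ee_rot: [0.014, 1.0, 0.0, -0.0]
wrist_force: [-0.1, -0.7, 1.2]
opening: -0.0002
finger_force: 0.0
```

>>> apply_moves([
  [[-1,-3,0,0,0],[-1,-3,0,0,0],[-1,-3,0,0,0],[-1,-2,0,0,0],[-1,-2,0,0,0],[-1,0,0,0,0]],
])

```text
clock: 12.3
tcp_pos: [0.5426, -0.0036, 0.1]
ee_rot: [0.014, 1.0, -0.0, 0.0]
wrist_force: [-0.3, 0.2, -0.6]
opening: 0.0002
finger_force: 0.0
```

>>> apply_moves([
  [[-1,-2,0,0,0],[-1,-2,0,0,0],[-1,0,0,0,0]],
])

```text
clock: 12.6
tcp_pos: [0.5467, -0.0037, 0.0999]
ee_rot: [0.014, 1.0, 0.0, 0.0]
wrist_force: [-0.1, 0.5, -0.3]
opening: -0.0002
finger_force: 0.0
```

Run:
```python
from h import *
s=arm.get_state();Rj=R.from_euler('z',-.021).as_matrix()
print(s["clock"],"jig",(Rj.T@(s["tcp_pos"]-[.598,-.0065,0])*1e3).round(1),s["opening"],s["wrist_force"].round(1))
```

```text
12.6 jig [-51.4   1.7  99.9] -0.0002452991123142277 [-0.1  0.5 -0.3]
```

>>> apply_moves([
  [[-1,-2,0,0,0],[-1,-1,0,0,0],[-1,0,0,0,0],[-1,0,0,0,0]],
])

```text
clock: 13.0
tcp_pos: [0.5495, -0.0038, 0.0999]
ee_rot: [0.014, 1.0, 0.0, 0.0]
wrist_force: [0.3, 0.0, 0.3]
opening: -0.0001
finger_force: 0.0
```

>>> apply_moves([
  [[-1,20,0,0,0],[-1,30,0,-30,0],[-1,0,0,-40,0],[-1,0,0,0,0],[-1,0,0,0,0]],
])

```text
clock: 13.5
tcp_pos: [0.4998, -0.0024, 0.1708]
ee_rot: [0.014, 1.0, 0.0, 0.001]
wrist_force: [-0.6, 0.5, -0.7]
opening: 0.0001
finger_force: 0.0
```

Run:
```python
from h import *
s=arm.get_state();c=cam("wrist",s);Rj=R.from_euler('z',-.021).as_matrix()
print(s["clock"],"jig",(Rj.T@(s["tcp_pos"]-[.598,-.0065,0])*1e3).round(1))
W=eyes.read_camera("wrist")[:,:,::-1];S=eyes.read_camera("scene")[:,:,::-1]
o=[.598,-.0047,0]
for p in((-37.5,20,40),(-37.5,-20,40),(-37.5,0,12),(-40,0,22),(37.5,20,40),(37.5,-20,40)): q=Rj@np.array(p)/1e3+o;print(p,proj(c,q).round(1),proj(cam("scene"),q).round(1))
print(W.shape)
a=cv2.resize(W[200:400,220:440],(440,400),interpolation=cv2.INTER_CUBIC)
d=cv2.resize(S[90:210,230:338],(360,400),interpolation=cv2.INTER_CUBIC)
cv2.imwrite("pics/w5.png",np.hstack([a,d]))
```

```text
13.5 jig [-98.2   2.1 170.8]
(-37.5, 20, 40) [353.5 282.4] [269.9 162.6]
(-37.5, -20, 40) [304.5 282.7] [276.4 169.8]
(-37.5, 0, 12) [329. 265.] [273.7 175.5]
(-40, 0, 22) [329.  268.3] [272.6 172.4]
(37.5, 20, 40) [352.1 355.9] [296.  155.8]
(37.5, -20, 40) [307.2 356.2] [303.  162.7]
(400, 640, 3)
```

View pics/w5.png

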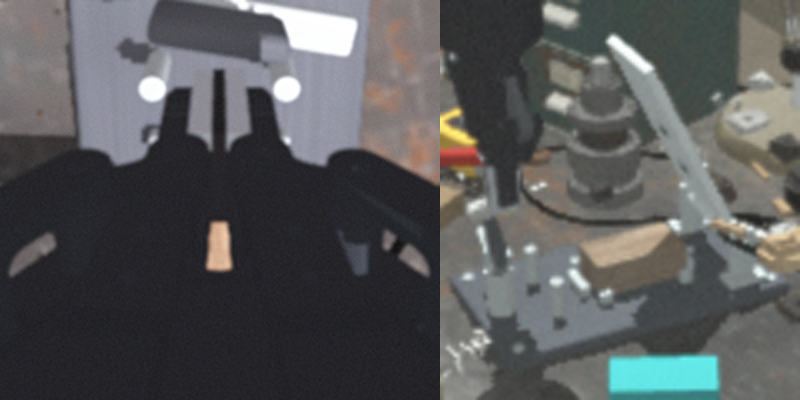

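The view shows the block lying in the nest, near-front top corner at about scene px (278,168). I'll verify seating numerically from the masks.

Run:
```python
from h import *
Rj=R.from_euler('z',-.021).as_matrix();o=[.598,-.0047,0]
for n,box in(("scene",(255,145,320,190)),("top",(195,160,250,215))):
    I=eyes.read_camera(n)[:,:,::-1];c=cam(n)
    cv2.imwrite(f"pics/v_{n}.png",I)
    x0,y0,x1,y1=box;h=cv2.cvtColor(I[y0:y1,x0:x1],cv2.COLOR_BGR2HSV)
    m=((h[...,0]<25)&(h[...,1]>60)&(h[...,2]>40)).astype(np.uint8)*255
    cs=cv2.findContours(m,0,2)[0];ct=max(cs,key=cv2.contourArea)
    for e in(1.,2.):print(n,cv2.contourArea(ct),(cv2.approxPolyDP(ct,e,True)[:,0]+[x0,y0]).tolist())
    for dz,t in((0,"flat"),(10,"tilt")):
        P=[(x,y,z+(dz if x<0 else 0)) for x in(-37.5,37.5) for y in(20,-20) for z in(12,40)]
        print(t,[(p,proj(c,Rj@np.array(p)/1e3+o).round(1).tolist()) for p in P])
```

```text
scene 29.5 [[297, 159], [294, 159], [294, 161], [292, 159], [289, 164], [288, 162], [283, 164], [284, 165], [282, 167], [280, 167], [287, 163], [287, 166], [292, 165], [296, 162]]
scene 29.5 [[297, 159], [292, 159], [289, 164], [288, 162], [280, 167], [287, 163], [287, 166], [292, 165]]
flat [((-37.5, 20, 12), [270.5, 171.8]), ((-37.5, 20, 40), [269.9, 162.6]), ((-37.5, -20, 12), [276.9, 179.2]), ((-37.5, -20, 40), [276.4, 169.8]), ((37.5, 20, 12), [296.2, 165.0]), ((37.5, 20, 40), [296.0, 155.8]), ((37.5, -20, 12), [303.1, 171.9]), ((37.5, -20, 40), [303.0, 162.7])]
tilt [((-37.5, 20, 22), [270.3, 168.5]), ((-37.5, 20, 50), [269.7, 159.2]), ((-37.5, -20, 22), [276.7, 175.9]), ((-37.5, -20, 50), [276.2, 166.3]), ((37.5, 20, 12), [296.2, 165.0]), ((37.5, 20, 40), [296.0, 155.8]), ((37.5, -20, 12), [303.1, 171.9]), ((37.5, -20, 40), [303.0, 162.7])]
top 467.0 [[232, 167], [229, 172], [217, 172], [217, 186], [215, 198], [223, 200], [231, 200], [233, 198], [232, 189], [234, 186], [234, 181], [232, 180], [235, 175], [233, 175], [233, 171], [236, 169]]
top 467.0 [[235, 168], [232, 167], [229, 172], [217, 172], [215, 198], [233, 198], [232, 180]]
flat [((-37.5, 20, 12), [216.3, 200.9]), ((-37.5, 20, 40), [214.0, 199.3]), ((-37.5, -20, 12), [233.9, 201.6]), ((-37.5, -20, 40), [232.0, 200.0]), ((37.5, 20, 12), [218.4, 168.5]), ((37.5, 20, 40), [216.2, 166.2]), ((37.5, -20, 12), [235.8, 169.2]), ((37.5, -20, 40), [234.0, 166.9])]
tilt [((-37.5, 20, 22), [215.5, 200.3]), ((-37.5, 20, 50), [213.1, 198.8]), ((-37.5, -20, 22), [233.2, 201.0]), ((-37.5, -20, 50), [231.3, 199.5]), ((37.5, 20, 12), [218.4, 168.5]), ((37.5, 20, 40), [216.2, 166.2]), ((37.5, -20, 12), [235.8, 169.2]), ((37.5, -20, 40), [234.0, 166.9])]
```

>>> apply_moves([
  [[-1,-20,0,10,0],[-1,-20,0,12,0],[-1,-15,0,12,0],[-1,0,0,11,0],[-1,0,0,2,0],[-1,0,0,2,0],[-1,0,0,2,0],[-1,0,0,0,0],[-1,0,0,0,0]],
])

```text
clock: 14.6
tcp_pos: [0.5542, -0.0039, 0.1194]
ee_rot: [0.014, 1.0, 0.0, 0.0]
wrist_force: [-0.7, -0.4, 0.1]
opening: -0.0002
finger_force: 0.0
```

>>> apply_moves([
  [[-1,0,0,2,0],[-1,0,0,2,0],[-1,0,0,0,0],[-1,0,0,0,0]],
])

```text
clock: 15.0
tcp_pos: [0.5542, -0.004, 0.1148]
ee_rot: [0.014, 1.0, -0.0, -0.0]
wrist_force: [0.4, -0.1, -0.3]
opening: 0.0
finger_force: 0.0
```

>>> apply_moves([
  [[-1,0,0,2,0],[-1,0,0,0,0],[-1,0,0,0,0]],
])

```text
clock: 15.3
tcp_pos: [0.5543, -0.0039, 0.1128]
ee_rot: [0.014, 1.0, -0.0, -0.0]
wrist_force: [0.9, -0.4, -0.3]
opening: -0.0001
finger_force: 0.0
```

>>> apply_moves([
  [[-1,0,0,1.5,0],[-1,0,0,0,0],[-1,0,0,0,0]],
])

```text
clock: 15.6
tcp_pos: [0.5543, -0.0039, 0.1124]
ee_rot: [0.014, 1.0, 0.0, 0.0]
wrist_force: [-2.2, -0.9, 6.9]
opening: -0.0002
finger_force: 3.8
```

>>> apply_moves([
  [[-1,0,0,1.5,0],[-1,0,0,0,0],[-1,0,0,0,0]],
])

```text
clock: 15.9
tcp_pos: [0.5544, -0.0039, 0.1122]
ee_rot: [0.014, 1.0, -0.0, 0.001]
wrist_force: [-5.0, 0.2, 16.2]
opening: 0.0004
finger_force: 8.2
```

Contact came at tip height of about 39.6 mm, so the block's front is at 40 mm and it is seated flat. Next is the leaf: retreat, go over the top, and press it down from behind with the closed fingertips.

>>> apply_moves([
  [[-1,0,0,-5,0],[-1,20,0,-5,0],[-1,22,0,-20,0],[-1,0,0,-40,0],[-1,0,0,-40,0],[-1,0,0,-40,0],[-1,0,0,-40,0],[-1,0,0,-10,0],[-1,-26,0,0,0],[-1,-26,0,0,0],[-1,-26,0,0,0],[-1,-26,0,0,0],[-1,-26,0,0,0],[-1,0,0,0,0],[-1,0,0,0,0]],
])

```text
clock: 17.4
tcp_pos: [0.642, -0.0064, 0.3084]
ee_rot: [0.014, 1.0, -0.0, -0.001]
wrist_force: [-0.1, -0.0, -0.4]
opening: -0.0003
finger_force: 0.0
```

Run:
```python
from h import *
s=arm.get_state();Rj=R.from_euler('z',-.021).as_matrix()
q=Rj.T@(s["tcp_pos"]-[.598,-.0047,0])*1e3;print(s["clock"],q.round(1),s["wrist_force"].round(1))
cur=np.array([q[0],q[2]])
prev=np.array([40.,246.])
print("to start: tool x,z",-(prev-cur)[0].round(1),-(prev-cur)[1].round(1))
for t in np.r_[1.1:-.01:-.1]:
    C=np.array([75-140*np.cos(t)+4*np.sin(t)+11,46+140*np.sin(t)+4*np.cos(t)+73]);print(round(t,2),C.round(1),"row",(-(C-prev)).round(1));prev=C
```

```text
17.4 [ 44.   -0.8 308.4] [-0.1 -0.  -0.4]
to start: tool x,z 4.0 62.4
1.1 [ 26.1 245.6] row [13.9  0.4]
1.0 [ 13.7 239. ] row [12.3  6.6]
0.9 [  2.1 231.2] row [11.6  7.8]
0.8 [ -8.7 222.2] row [10.8  8.9]
0.7 [-18.5 212.2] row [ 9.8 10. ]
0.6 [-27.3 201.4] row [ 8.8 10.9]
0.5 [-34.9 189.6] row [ 7.7 11.7]
0.4 [-41.4 177.2] row [ 6.4 12.4]
0.3 [-46.6 164.2] row [ 5.2 13. ]
0.2 [-50.4 150.7] row [ 3.8 13.5]
0.1 [-52.9 137. ] row [ 2.5 13.8]
-0.0 [-54. 123.] row [ 1.1 14. ]
```

>>> apply_moves([
  [[-1,0,0,30,0],[-1,4,0,30,0],[-1,0,0,2,0],[-1,7,0,0.5,0],[-1,7,0,0.5,0],[-1,6,0,3.2,0],[-1,6,0,3.4,0],[-1,6,0,3.9,0],[-1,6,0,3.9,0],[-1,5.4,0,4.5,0],[-1,5.4,0,4.5,0],[-1,0,0,0,0]],
])

```text
clock: 18.6
tcp_pos: [0.588, -0.0049, 0.2223]
ee_rot: [0.014, 1.0, 0.0, -0.001]
wrist_force: [-0.1, -0.7, 0.8]
opening: -0.0003
finger_force: 0.0
```

>>> apply_moves([
  [[-1,4.9,0,5,0],[-1,4.9,0,5,0],[-1,4.4,0,5.5,0],[-1,4.4,0,5.5,0],[-1,3.9,0,5.8,0],[-1,3.8,0,5.9,0],[-1,3.2,0,6.2,0],[-1,3.2,0,6.2,0],[-1,2.6,0,6.5,0],[-1,2.6,0,6.5,0],[-1,1.9,0,6.7,0],[-1,1.9,0,6.7,0],[-1,0,0,0,0]],
])

```text
clock: 19.9
tcp_pos: [0.5469, -0.0037, 0.1508]
ee_rot: [0.014, 1.0, -0.0, -0.001]
wrist_force: [-0.7, -0.1, 0.9]
opening: 0.0002
finger_force: 0.0
```

>>> apply_moves([
  [[-1,1.3,0,6.9,0],[-1,1.2,0,6.9,0],[-1,0.6,0,6,0],[-1,0.5,0,4,0],[-1,0,0,2,0],[-1,0,0,0,0]],
])

```text
clock: 20.5
tcp_pos: [0.5438, -0.0036, 0.1257]
ee_rot: [0.014, 1.0, 0.0, -0.001]
wrist_force: [0.7, 1.1, -0.6]
opening: 0.0003
finger_force: 0.0
```

>>> apply_moves([
  [[-1,0,0,1.5,0],[-1,0,0,1.5,0],[-1,0,0,0,0]],
])

```text
clock: 20.8
tcp_pos: [0.544, -0.0036, 0.123]
ee_rot: [0.014, 1.0, -0.0, -0.0]
wrist_force: [0.2, -0.6, 0.2]
opening: -0.0002
finger_force: 0.0
```

>>> apply_moves([
  [[-1,0,0,1.5,0],[-1,0,0,1.5,0],[-1,0,0,0,0]],
])

```text
clock: 21.1
tcp_pos: [0.5442, -0.0036, 0.1225]
ee_rot: [0.014, 1.0, 0.0, 0.001]
wrist_force: [-5.2, 0.5, 17.3]
opening: 0.0003
finger_force: 8.3
```

>>> apply_moves([
  [[-1,0,0,1,0],[-1,0,0,0,0],[-1,0,0,0,0]],
])

```text
clock: 21.4
tcp_pos: [0.5442, -0.0036, 0.1224]
ee_rot: [0.014, 1.0, 0.0, 0.001]
wrist_force: [-7.1, -0.3, 23.7]
opening: -0.0003
finger_force: 11.5
```

The leaf stops hard at a top height of about 49.5 mm, so it is shut. Now the latch.

>>> apply_moves([
  [[-1,0,0,-25,0],[-1,0,0,-40,0],[0,15,0,0,-8.1],[0,19,0,0,0],[0,19,0,0,0],[0,0,0,0,-8.1],[0,0,0,0,-8.1],[0,0,0,0,-8.1],[0,0,0,0,-8.1],[0,0,0,0,-8.1],[0,0,0,0,-8.1],[0,0,0,0,-8.1],[0,0,0,0,-8.1],[0,0,0,0,-7.5],[0,0,0,0,0],[0,0,0,0,0]],
])

```text
clock: 23.0
tcp_pos: [0.4915, -0.0075, 0.1842]
ee_rot: [-0.633, 0.774, -0.0, 0.0]
wrist_force: [-0.4, -0.8, 0.1]
opening: 0.0427
finger_force: 0.0
```

Run:
```python
from h import *
s=arm.get_state();Rj=R.from_euler('z',-.021).as_matrix();T=R.from_quat(s["ee_rot"]).as_matrix()
q=Rj.T@(s["tcp_pos"]-[.598,-.0047,0])*1e3;print(s["clock"],q.round(1),np.degrees(np.arctan2(T[1,0],T[0,0])+.021)%360,s["opening"],s["joints"].round(2))
print("need tool",(T.T@(Rj@(np.array([-107,0,134])-q))).round(1))
W=eyes.read_camera("wrist")[:,:,::-1];S=eyes.read_camera("scene")[:,:,::-1]
c=cam("wrist",s)
for p in((-107,0,83),(-107,0,50),(-90,33,50),(-90,-33,50)):print(p,proj(c,Rj@np.array(p)/1e3+[.598,-.0047,0]).round(1))
a=cv2.resize(W[150:400,190:465],(440,400),interpolation=cv2.INTER_CUBIC)
d=cv2.resize(S[90:210,230:338],(360,400),interpolation=cv2.INTER_CUBIC)
cv2.imwrite("pics/w6.png",np.hstack([a,d]))
```

```text
23.0 [-106.5   -5.   184.2] 259.8144153073808 0.042701267349981656 [-0.02  0.29 -0.43  0.85  0.   -1.39]
need tool [-4.9  1.4 50.2]
(-107, 0, 83) [332.4 235.4]
(-107, 0, 50) [331.9 217.9]
(-90, 33, 50) [318.3 259.2]
(-90, -33, 50) [301.6 180.6]
```

View pics/w6.png

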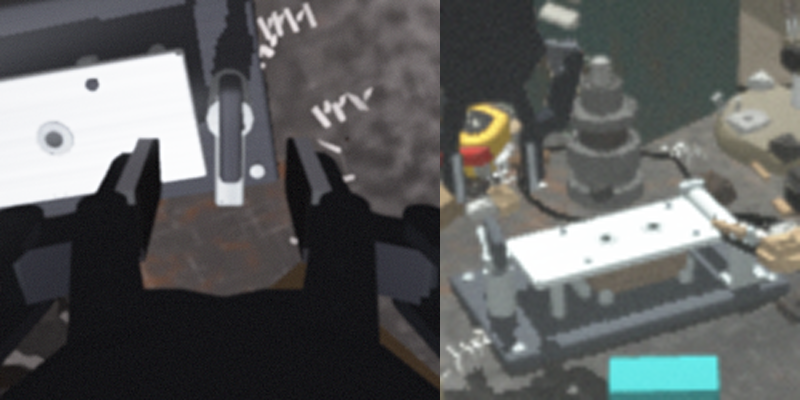

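The view shows the leaf flat and shut with the block under it. The latch bar lies parallel between the fingers at crop (230,127), its arm still swung out. I'll lower and grip it.

>>> apply_moves([
  [[0,-4,1.6,0,0],[0,0,0,20,0],[0,0,0,20,0],[0,0,0,9,0],[-0.6,0,0,0,0],[-0.6,0,0,0,0],[-1,0,0,0,0],[-1,0,0,0,0],[-1,0,0,0,0],[-1,0,0,0,0],[-1,0,0,0,0]],
], grip_force=30)

```text
clock: 24.2
tcp_pos: [0.4895, -0.0029, 0.1358]
ee_rot: [-0.634, 0.773, 0.001, -0.0]
wrist_force: [-5.3, 1.6, 4.6]
opening: 0.0098
finger_force: 31.8
```

>>> apply_moves([
  [[-1,0,0,0,4],[-1,0,0,0,4],[-1,0,0,0,5],[-1,0,0,0,5],[-1,0,0,0,5],[-1,0,0,0,5],[-1,0,0,0,5],[-1,0,0,0,5],[-1,0,0,0,0]],
])

```text
clock: 25.1
tcp_pos: [0.4891, -0.0027, 0.1358]
ee_rot: [-0.348, 0.938, 0.001, -0.001]
wrist_force: [-6.1, 2.3, 6.8]
opening: 0.0093
finger_force: 32.0
```

>>> apply_moves([
  [[-1,0,0,0,5],[-1,0,0,0,5],[-1,0,0,0,5],[-1,0,0,0,5],[-1,0,0,0,5],[-1,0,0,0,5],[-1,0,0,0,5],[-1,0,0,0,4],[-1,0,0,0,0]],
])

```text
clock: 26.0
tcp_pos: [0.4889, -0.0022, 0.1358]
ee_rot: [-0.015, 1.0, 0.001, -0.001]
wrist_force: [-6.5, 4.7, 6.5]
opening: 0.0091
finger_force: 32.0
```

>>> apply_moves([
  [[-1,0,0,0,1.5],[-1,0,0,0,1.5],[-1,0,0,0,1],[-1,0,0,0,0]],
])

```text
clock: 26.4
tcp_pos: [0.4888, -0.0022, 0.1358]
ee_rot: [0.019, 1.0, 0.001, -0.001]
wrist_force: [-7.4, 4.4, 6.7]
opening: 0.0094
finger_force: 32.1
```

Run:
```python
from h import *
s=arm.get_state();T=R.from_quat(s["ee_rot"]).as_matrix()
print(s["clock"],np.degrees(np.arctan2(T[1,0],T[0,0])+.021)%360,s["opening"],s["wrist_force"].round(1),s["moment"].round(2),s["joint_efforts"].round(2))
```

```text
26.4 179.04014981905323 0.009395198155780007 [-7.4  4.4  6.7] [0.71 1.25 0.17] [ -2.2  -37.31  22.56  -2.78  -1.19   0.3 ]
```

>>> apply_moves([
  [[-1,0,0,0,1.5],[-1,0,0,0,1.5],[-1,0,0,0,0],[-1,0,0,0,0]],
])

```text
clock: 26.8
tcp_pos: [0.4889, -0.0021, 0.1358]
ee_rot: [0.044, 0.999, 0.001, -0.001]
wrist_force: [-6.3, 4.0, 7.2]
opening: 0.0093
finger_force: 46.0
```

Run:
```python
from h import *
s=arm.get_state();T=R.from_quat(s["ee_rot"]).as_matrix()
print(s["clock"],np.degrees(np.arctan2(T[1,0],T[0,0])+.021)%360,s["opening"],s["wrist_force"].round(1),s["moment"].round(2),s["joint_efforts"].round(2))
```

```text
26.8 176.17751100128314 0.009321681347617775 [-6.3  4.   7.2] [0.69 1.27 0.97] [ -2.73 -37.18  22.52  -2.83  -1.08   0.98]
```

The moment jumped to about 1 N m, so the latch is on its stop. I'll release and lift away.

>>> apply_moves([
  [[-0.7,0,0,0,0],[-0.4,0,0,0,0],[0,0,0,0,0],[0,0,0,0,0],[0,0,0,0,0],[0,0,0,-20,0],[0,0,0,-40,0],[0,0,0,-40,0],[0,30,0,-30,0],[0,30,0,0,0],[0,0,0,0,0],[0,0,0,0,0]],
])

```text
clock: 28.0
tcp_pos: [0.4307, 0.0022, 0.2654]
ee_rot: [0.046, 0.999, -0.0, 0.001]
wrist_force: [0.9, -0.5, -0.7]
opening: 0.0426
finger_force: 0.0
```

Run:
```python
from h import *
s=arm.get_state();c=cam("wrist",s);Rj=R.from_euler('z',-.021).as_matrix()
print(s["clock"],s["tcp_pos"].round(3),s["wrist_force"].round(1))
W=eyes.read_camera("wrist")[:,:,::-1];S=eyes.read_camera("scene")[:,:,::-1]
for p in((-107,0,83),(-129,0,83),(-85,0,83),(-60,0,55)):print(p,proj(c,Rj@np.array(p)/1e3+[.598,-.0047,0]).round(1))
a=cv2.resize(W[150:400,190:465],(440,400),interpolation=cv2.INTER_CUBIC)
d=cv2.resize(S[90:210,230:338],(360,400),interpolation=cv2.INTER_CUBIC)
cv2.imwrite("pics/w7.png",np.hstack([a,d]))
# bright-plate / bar axis: dark bar against white leaf, print row profile
g=W[...,1].astype(int)
for r in range(225,300,8): print(r,g[r,290:370:4].tolist())
```

```text
28.0 [0.431 0.002 0.265] [ 0.9 -0.5 -0.7]
(-107, 0, 83) [329.7 252.9]
(-129, 0, 83) [328.2 232.4]
(-85, 0, 83) [331.2 272.4]
(-60, 0, 55) [332.6 278.6]
225 [144, 139, 134, 84, 84, 87, 79, 79, 122, 95, 81, 143, 177, 138, 136, 139, 140, 134, 138, 137]
233 [136, 137, 137, 81, 76, 76, 70, 72, 139, 91, 117, 154, 244, 101, 133, 135, 135, 137, 138, 135]
241 [95, 64, 68, 65, 69, 68, 65, 64, 139, 105, 136, 169, 252, 76, 104, 131, 130, 138, 136, 132]
249 [91, 60, 62, 58, 61, 88, 73, 66, 86, 98, 136, 149, 191, 108, 126, 144, 157, 166, 136, 132]
257 [63, 72, 59, 204, 255, 255, 255, 255, 255, 110, 133, 139, 255, 255, 255, 255, 255, 255, 170, 128]
265 [66, 112, 60, 119, 255, 255, 255, 255, 255, 140, 130, 134, 255, 255, 255, 255, 255, 255, 203, 136]
273 [95, 115, 59, 61, 255, 255, 255, 255, 255, 201, 251, 251, 253, 255, 255, 255, 255, 255, 220, 136]
281 [136, 129, 62, 62, 255, 255, 255, 255, 255, 255, 255, 255, 255, 255, 255, 255, 255, 255, 226, 136]
289 [134, 136, 63, 60, 255, 253, 141, 255, 255, 255, 255, 255, 255, 255, 255, 255, 247, 255, 241, 135]
297 [130, 137, 77, 66, 209, 255, 255, 255, 255, 255, 255, 255, 255, 255, 255, 255, 255, 255, 255, 135]
```

Run:
```python
from h import *
s=arm.get_state();c=cam("wrist",s);Rj=R.from_euler('z',-.021).as_matrix()
g=eyes.read_camera("wrist")[...,1].astype(int)
for r in range(236,274,3):
    print(r,g[r,318:346].tolist())
```

```text
236 [67, 76, 93, 118, 133, 131, 114, 101, 107, 125, 134, 136, 141, 141, 135, 139, 184, 237, 250, 246, 238, 230, 190, 117, 65, 61, 61, 73]
239 [63, 73, 96, 122, 136, 137, 122, 104, 103, 119, 129, 136, 137, 137, 138, 138, 176, 235, 250, 252, 252, 248, 215, 125, 64, 58, 58, 70]
242 [62, 77, 104, 129, 143, 137, 124, 102, 102, 113, 129, 133, 139, 137, 135, 131, 161, 229, 250, 251, 248, 248, 231, 148, 74, 55, 59, 72]
245 [64, 62, 78, 111, 134, 136, 128, 111, 98, 115, 125, 135, 135, 137, 136, 134, 158, 226, 251, 253, 253, 245, 188, 101, 55, 54, 60, 60]
248 [61, 61, 61, 68, 84, 110, 121, 113, 98, 109, 127, 132, 136, 137, 134, 137, 148, 204, 242, 239, 194, 123, 85, 86, 89, 91, 96, 98]
251 [171, 167, 156, 157, 158, 159, 150, 121, 96, 104, 119, 132, 132, 137, 136, 135, 142, 190, 240, 246, 242, 241, 244, 247, 249, 251, 252, 253]
254 [255, 255, 255, 252, 224, 189, 163, 132, 103, 99, 120, 130, 133, 136, 137, 136, 144, 191, 244, 255, 255, 255, 255, 255, 255, 255, 255, 255]
257 [255, 255, 255, 255, 255, 232, 174, 146, 112, 100, 117, 128, 132, 135, 136, 138, 141, 177, 240, 255, 255, 255, 255, 255, 255, 255, 255, 255]
260 [255, 255, 255, 255, 255, 231, 184, 168, 141, 106, 111, 123, 135, 135, 135, 134, 136, 162, 237, 255, 255, 255, 255, 255, 255, 255, 255, 255]
263 [255, 255, 255, 255, 255, 238, 188, 169, 143, 109, 104, 122, 133, 132, 137, 133, 131, 163, 237, 255, 255, 255, 255, 255, 255, 255, 255, 255]
266 [255, 255, 255, 255, 255, 255, 228, 171, 138, 113, 109, 118, 129, 132, 135, 132, 132, 158, 218, 253, 255, 255, 255, 255, 255, 255, 255, 255]
269 [255, 255, 255, 255, 255, 255, 228, 177, 183, 188, 172, 152, 144, 147, 150, 160, 178, 218, 247, 254, 254, 255, 255, 255, 255, 255, 255, 255]
272 [255, 255, 255, 255, 255, 255, 235, 191, 203, 234, 248, 251, 251, 250, 250, 250, 251, 252, 252, 252, 253, 254, 255, 255, 255, 255, 255, 255]
```

```bash
python3 -c "
from rig import ticket
print(ticket.close_job())"
```

```text
the job is handed in; nothing more can be done
None
```

I handed the job in at about 28 s of the 64 s: the small block is flat in the nest, the leaf is fully shut over it and the latch is turned to its stop, done in that order, with everything let go and the large block and V-block not touched.

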